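# Index the red seal three clicks in its engraving vise

### The arm

A 6-joint arm with a two-finger parallel gripper is mounted at the origin on the work surface. World frame = base frame: x ahead of the robot, y to its left, z up, the work surface at z = 0. Lengths are in m, angles in degrees, forces in N, time in s.
With the tool pointing down it reaches from about 0.35 to 0.875 m from the base axis. Payload 4.2 kg.
Tool frame: the origin (TCP) lies midway between the tips of the shut fingers; the grasp point (between the pads) lies 19 mm behind it; z points along the fingers, y is the line along which they close (so a half turn about z gives the same grasp; the last joint's range is limited). The gripper opens to 87 mm and grips with 3 to 60 N. Pads are 19 mm wide; open, the fingers measure 117 mm over their backs; the gripper's body (75 mm by 190 mm) begins 51 mm behind the grasp point.
Start: joints at [86.379, 22.042, 0.453, 0, -68.411, -14.817], TCP at [0.198, 0.593, 0.223] pointing down, gripper open.
Joint ranges: [-179.83, 179.83], [-69.29, 118.12], [-61.27, 80.66], [-181.25, 117.63], [-171.15, -9.14], [-177.46, 177.46]. Speed limits (degrees/s): [159.86, 159.86, 180, 180, 180, 180].

### API

Orientations are given as a 3x3 rotation matrix whose columns are the frame's x, y, z axes.
In Python, from station import r gives the robot as it stands.
- The arm moves only by the tool creep_tool, called after "Call:" as a command line: name --argument value ..., lists and objects as JSON in quotes. Schema: {"type":"object","properties":{"steps":{"type":"object","properties":{"segments":{"type":"array","items":{"type":"array","items":{"type":"number"},"minItems":7,"maxItems":7},"minItems":1,"maxItems":8}},"additionalProperties":false,"required":["segments"]},"only":{"type":"string"},"quiet":{"type":"boolean"},"lines":{"type":"string"}},"required":["steps"],"additionalProperties":false}. steps is an object whose key "segments" holds a list of rows, 1 to 8 of them, each of 7 numbers: the opening from 0.0 (shut) to 1.0 (fully open), then dx, dy, dz in parts of the range, where 1.0 means 0.8 m, then a rotation vector rx, ry, rz in a scale on which 1.0 is 60 degrees; each row is the pose to reach, as a shift and turn from the pose commanded when the call began, along the tool's axes at that moment; what a row does not reach only later rows make up. A row lasts 1/10 s, in which the tool goes at most 0.05 m and 8.59 degrees, less where a joint would pass 70% of its speed; a pose out of reach is approached as far as the arm can. The fingers move at their own pace and stop on an object; the grip force is fixed at half the most. Time passes only in rows, so rows that do not move let the fingers close. The tool returns the time, the measured TCP pose, the force, the opening and the grip force at its end. only (a regular expression) keeps the lines of the reply that match it, lines (a string "A,B") keeps lines A to B, and quiet returns only ok. Input that does not fit is refused with a message, and nothing moves.
- r.sense(): the state, without advancing time (a new reading comes with each control period).
- r.capture(name): name is "scene" or "side" or "wrist"; returns a dict with "pixels" (420x560x3 uint8, red, green, blue), "z_map" (420x560 float32, m along the optical axis (not along the pixel's ray), 0 where there is no reading), "K" (3x3 intrinsics, pixels), "world_from_camera" (4x4, takes a point from camera to world coordinates). Camera axes: x right, y up, looking along -z (the intrinsics and any distortion apply to the point x, -y, -z); pixel columns grow to the right and rows downward; lengths in m; the calibration is good to about 2 mm. A picture is of the moment at which its call begins.
- r.finish_job(): hands the job in; it is judged then, once.
The state is a dict: "time_s": time; "joints": joint angles; "joint_velocities": joint speeds; "effort": joint torques, N m; "tcp_pos": TCP position; "ee_rot": TCP orientation; "wrist_force": force on the tool from outside, world axes, zero at the start; "moment": the same for the moment, N m; "gripper_width": opening from 0.0 (shut) to 1.0 (fully open); "gripper_force": force on a finger pad.
Only numpy, scipy, OpenCV 4.12 (cv2) and the standard library are available. Lean on these libraries where they do the work, as an engineer would, in place of code of your own. Each camera call takes 0.05 s, during which the arm holds its last target. There are 200 camera calls.

### The job

I am cutting a five-petal border on the red seal stone. Turn the vise that holds the red stone exactly three clicks clockwise, as seen from above, and let go so that it rests in that click stop; leave the vise with the green stone as it is set.

Things in the scene. Friction and masses are not known exactly. Their poses are not given: they have to be found in the camera images.
- red_vise (a joint): turning of the red stone's vise, rad: 0 at the start (in a click stop), growing clockwise seen from above. A stop every 24 degrees: three clicks are 72 degrees (1.257 rad). A click takes about 0.06 N m; let go within 10 degrees of a stop, it springs into it. The vise: fixed round dark base 92 mm across, 15 white ticks; brass turntable 74 mm across; aluminium jaws; red stone
- red_vise_bar (a point): grip point on the red vise's vertical turning axis, 53 mm above the table; turns with the jaws, z up. Both jaws with the 24 mm square stone between form a bar 52 mm long (its x) and 30 mm wide (its y): grip from above, closing along y on the flat long jaw sides. Heights above the table: base top 29 mm, brass top 39, jaws' top 67, stone's top 79. Nothing taller within 100 mm
- red_vise_mark (a point): blue mark, 10 by 4 mm, on the red vise's brass turntable at the bar's +x end: 33 mm from the turning axis, 39 mm above the table. It points at a white tick on the base and moves on one tick a click. (At the bar's other end a small dark screw head sticks out 8 mm.)
- green_vise (a joint): turning of the other vise, same shape and size but with a green stone (rad, 0 at the start, clockwise positive). To be left alone. The two vises stand at least 200 mm apart, centre to centre, on either side of the table's middle, either one on the left

How it is judged:
By the outcome, as a careful person would: the job done as asked, in the order asked, and still so for the second after the job is handed in, with the robot touching nothing.
It also fails if it takes over 40 s, if anything falls off the work surface, if the arm or the gripper's body presses on something with over 40 N, if the wrist force passes 120 N, or if a joint passes its speed limit or range.

## Working session

There is one attempt and no reset: what is moved stays moved. The work goes in short steps, Python scripts to look and compute and a tool call to move; the robot and the scene stay as the last step left them, time stands still between calls to the robot, and variables do not carry over. Pictures are saved under pics/ and viewed, at most 10 in all, crops included, and the job is handed in when it is done.

```bash
mkdir -p pics; ls; python3 - <<'E'
from station import r
import cv2,numpy as np
s=r.sense();print(s['tcp_pos'],s['ee_rot'],s['time_s'])
c=r.capture('scene');np.savez('scene.npz',**{k:np.array(v) for k,v in c.items()})
cv2.imwrite('pics/s1.png',cv2.cvtColor(c['pixels'],cv2.COLOR_RGB2BGR))
E
```

```text
pics
station.py
[0.19746537 0.59234066 0.22146574] [[ 9.48621541e-01 -3.16412412e-01 -5.97269082e-04]
 [-3.16412960e-01 -9.48619205e-01 -2.10786613e-03]
 [ 1.00374086e-04  2.18855090e-03 -9.99997600e-01]] 0.0
```

View pics/s1.png

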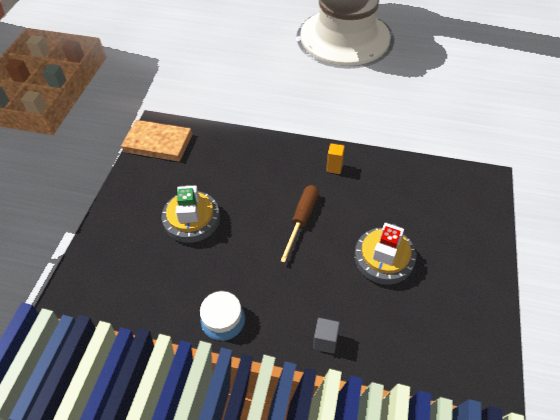

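The scene shows the red vise at about (387,250) and the green one at (190,212). I'll enlarge the red vise and compute its pose.

```bash
cat > h.py <<'E'
import numpy as np,cv2
def world(c,u,v,z=None):
    "3D of pixels; z=None uses depth, else intersect with the plane at height z"
    K,T=c['K'],c['world_from_camera'];u=np.asarray(u,float);v=np.asarray(v,float)
    d=np.stack([(u-K[0,2])/K[0,0],-(v-K[1,2])/K[1,1],-np.ones_like(u)],-1)@T[:3,:3].T
    t=c['z_map'][v.astype(int),u.astype(int)] if z is None else (z-T[2,3])/d[...,2]
    return T[:3,3]+d*np.asarray(t)[...,None]
def crop(c,u0,v0,w,h,k,f):
    cv2.imwrite(f,cv2.cvtColor(cv2.resize(c['pixels'][v0:v0+h,u0:u0+w],None,fx=k,fy=k,interpolation=cv2.INTER_CUBIC),cv2.COLOR_RGB2BGR))
E
python3 - <<'E'
from h import *
c=dict(np.load('scene.npz'));crop(c,347,215,80,75,8,'pics/s2.png')
P=c['pixels'].astype(int);hsv=cv2.cvtColor(c['pixels'],cv2.COLOR_RGB2HSV)
vv,uu=np.mgrid[215:290,347:427];W=world(c,uu,vv).reshape(-1,3)
H=hsv[215:290,347:427].reshape(-1,3).astype(int)
for n,m in (('brass',(H[:,0]>12)&(H[:,0]<30)&(H[:,1]>150)&(H[:,2]>90)),('red',((H[:,0]<8)|(H[:,0]>172))&(H[:,1]>150)&(H[:,2]>90)),('top',(W[:,2]>.074)),('jaw',(W[:,2]>.063)&(W[:,2]<.071))):
    w=W[m];print(n,len(w),w.mean(0),w.min(0),w.max(0))
    if n=='brass':
        w=w[abs(w[:,2]-.039)<.006];print(cv2.minEnclosingCircle(w[:,:2].astype(np.float32)))
    if n in('top','jaw'):print(cv2.minAreaRect((w[:,:2]*1000).astype(np.float32)))
E
```

```text
brass 928 [0.57051654 0.14561871 0.04126854] [0.52660467 0.09045875 0.02787992] [0.98091284 0.18181669 0.6897691 ]
((0.5614370703697205, 0.1461772322654724), 0.03734774887561798)
red 211 [0.56486798 0.14569261 0.07711815] [0.545766   0.13326795 0.05463028] [0.57525474 0.1582625  0.08168264]
top 284 [0.59652526 0.142219   0.12830824] [0.54807961 0.09045875 0.07407733] [0.98091284 0.16048926 0.6897691 ]
((764.2152709960938, 113.6004409790039), (24.211048126220703, 435.18634033203125), 80.72003936767578)
jaw 305 [0.56950555 0.14549145 0.06689161] [0.53332036 0.12856586 0.06313985] [0.58957141 0.16595193 0.0709853 ]
((561.4719848632812, 146.86947631835938), (29.45746612548828, 52.89326095581055), 79.30569458007812)
```

View pics/s2.png

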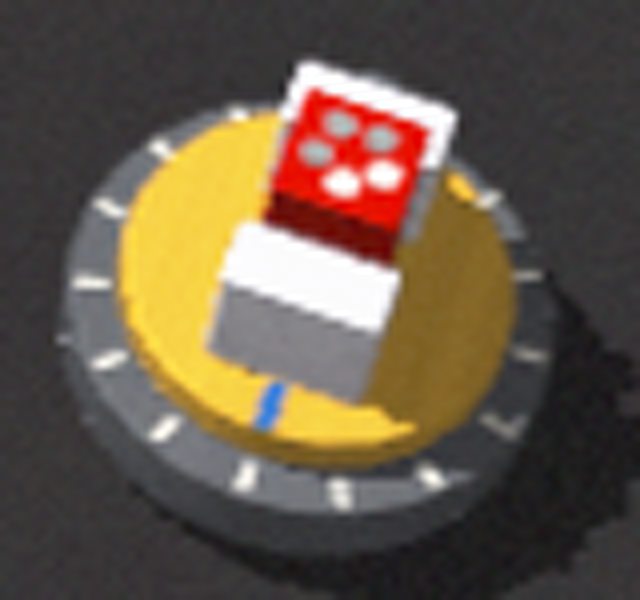

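```bash
python3 - <<'E'
from h import *
from station import r
c=dict(np.load('scene.npz'))
o=np.array([.5614,.1464]);m=world(c,380.5,265.9,.039)
print('mark',m,np.degrees(np.arctan2(*(m[:2]-o)[::-1])),np.linalg.norm(m[:2]-o))
s=r.sense();R=np.array(s['ee_rot']);print(R.T@(np.r_[o,.2]-s['tcp_pos']))
E
```

```text
mark [0.59240162 0.14089748 0.039     ] -10.064688632077925 0.03148615708303441
[0.48634779 0.30782798 0.02219418]
```

Units first: shifts go in shares of 0.8 m and turns go in shares of 60 degrees. So 0.32 m / 0.8 = 0.4, 0.28 m / 0.8 = 0.35, -8 degrees / 60 = -0.1333.

Call:
creep_tool --steps '{"segments":[[1, 0.05, 0.0313, 0, 0, 0, -0.0167], [1, 0.1, 0.0625, 0, 0, 0, -0.0333], [1, 0.15, 0.0938, 0, 0, 0, -0.05], [1, 0.2, 0.125, 0, 0, 0, -0.0667], [1, 0.25, 0.1563, 0, 0, 0, -0.0833], [1, 0.3, 0.1875, 0, 0, 0, -0.1], [1, 0.35, 0.22, 0, 0, 0, -0.1167], [1, 0.4, 0.2525, 0, 0, 0, -0.1333]]}'

```text
time_s: 0.85
tcp_pos: [0.4379, 0.2982, 0.2221]
ee_rot: [[0.984, -0.18, -0.001], [-0.18, -0.984, -0.001], [-0.001, 0.001, -1.0]]
wrist_force: [0.9, 0.3, -0.0]
gripper_width: 1.0
gripper_force: 0.0
```

```bash
python3 - <<'E'
from h import *
from station import r
s=r.sense();R=np.array(s['ee_rot']);print(R.T@(np.array([.5614,.1464,.2])-s['tcp_pos']),np.degrees(np.arctan2(R[1,1],R[0,1])),s['joints'])
E
```

```text
[0.14886581 0.12704591 0.02212592] -100.38023393532904 [ 5.18021863e+01  1.28131885e+01 -1.28676637e+01 -1.67907912e-02
 -6.43695885e+01  2.78248374e+01]
```

Scaled: 0.149 m / 0.8 = 0.1863, 0.127 m / 0.8 = 0.1588.

Call:
creep_tool --steps '{"segments":[[1, 0.0463, 0.04, 0, 0, 0, 0], [1, 0.0938, 0.08, 0, 0, 0, 0], [1, 0.14, 0.12, 0, 0, 0, 0], [1, 0.1863, 0.1588, 0, 0, 0, 0], [1, 0.1863, 0.1588, 0, 0, 0, 0], [1, 0.1863, 0.1588, 0, 0, 0, 0]]}'

```text
time_s: 1.45
tcp_pos: [0.5608, 0.1469, 0.2215]
ee_rot: [[0.983, -0.184, -0.002], [-0.184, -0.983, -0.001], [-0.002, 0.001, -1.0]]
wrist_force: [-0.7, 0.6, -0.6]
gripper_width: 1.0
gripper_force: 0.0
```

```bash
python3 - <<'E'
from h import *
from station import r
c=r.capture('wrist');np.savez('wrist.npz',**{k:np.array(v) for k,v in c.items()})
cv2.imwrite('pics/w1.png',cv2.cvtColor(c['pixels'],cv2.COLOR_RGB2BGR))
s=r.sense();R=np.array(s['ee_rot']);print(R.T@(np.array([.5614,.1464,.2])-s['tcp_pos']),np.degrees(np.arctan2(R[1,1],R[0,1])),s['joints'])
E
```

```text
[0.00126978 0.00130655 0.02180526] -100.48433887969456 [ 3.07742590e+01  1.77086884e+01 -6.11669027e+00 -3.06486724e-02
 -6.62596393e+01  4.87537367e+01]
```

View pics/w1.png

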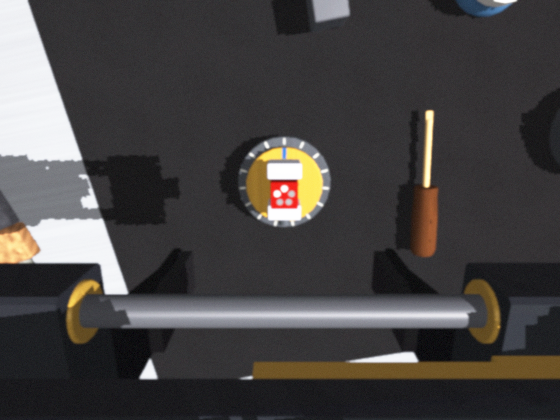

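The wrist view shows the vise centred at about (285,182), bar aligned with the tool (mark at (284,152)). I'll cross-check the centre.

```bash
python3 - <<'E'
from h import *
c=dict(np.load('wrist.npz'))
a=world(c,285,182,.029);m=world(c,284.3,153,.039);t=world(c,285,190.5,.067);print(a,m,t)
for n,(p,q) in {'axis':((284.5,148),(285,222))}.items():
    d=(world(c,*p,.039)-world(c,*q,.06))[:2];print(np.degrees(np.arctan2(d[1],d[0])))
P=c['pixels'][120:245,225:345];H=cv2.cvtColor(P,cv2.COLOR_RGB2HSV).astype(int);v,u=np.nonzero((H[...,0]>12)&(H[...,0]<30)&(H[...,1]>150)&(H[...,2]>80))
w=world(c,u+225,v+120,.039);print(cv2.minEnclosingCircle(w[:,:2].astype(np.float32)))
E
```

```text
[0.56217688 0.1438057  0.029     ] [0.59177162 0.13906817 0.039     ] [0.56258455 0.14400437 0.067     ]
-10.213313104448599
((0.5619664788246155, 0.14588338136672974), 0.036488622426986694)
```

Scaled: 0.176 m / 0.8 = 0.22, 0.002 m / 0.8 = 0.0025.

Call:
creep_tool --steps '{"segments":[[1, 0.0025, 0.0025, 0.05, 0, 0, 0], [1, 0.0025, 0.0025, 0.1, 0, 0, 0], [1, 0.0025, 0.0025, 0.15, 0, 0, 0], [1, 0.0025, 0.0025, 0.1875, 0, 0, 0], [1, 0.0025, 0.0025, 0.2125, 0, 0, 0], [1, 0.0025, 0.0025, 0.22, 0, 0, 0], [1, 0.0025, 0.0025, 0.22, 0, 0, 0]]}'

```text
time_s: 2.2
tcp_pos: [0.5617, 0.1468, 0.0461]
ee_rot: [[0.984, -0.179, -0.001], [-0.179, -0.984, -0.001], [-0.001, 0.001, -1.0]]
wrist_force: [0.8, 0.3, 0.4]
gripper_width: 1.0
gripper_force: 0.0
```

Tips are 7 mm above the brass; close after a tiny correction.

Scaled: 0.001 m / 0.8 = 0.0013.

Call:
creep_tool --steps '{"segments":[[0.6, 0, 0.0013, 0.0013, 0, 0, 0], [0.45, 0, 0.0013, 0.0013, 0, 0, 0], [0, 0, 0.0013, 0.0013, 0, 0, 0], [0, 0, 0.0013, 0.0013, 0, 0, 0], [0, 0, 0.0013, 0.0013, 0, 0, 0], [0, 0, 0.0013, 0.0013, 0, 0, 0], [0, 0, 0.0013, 0.0013, 0, 0, 0], [0, 0, 0.0013, 0.0013, 0, 0, 0]]}'

```text
time_s: 3.0
tcp_pos: [0.5623, 0.1448, 0.0455]
ee_rot: [[0.983, -0.181, -0.0], [-0.181, -0.983, -0.0], [-0.0, 0.0, -1.0]]
wrist_force: [-0.3, -0.3, -0.1]
gripper_width: 0.353
gripper_force: 0.0
```

```bash
python3 -c "
from station import r
import numpy as np
s=r.sense();R=np.array(s['ee_rot']);print(s['moment'],s['joints'],np.degrees(np.arctan2(R[1,1],R[0,1])),s['tcp_pos'])"
```

```text
[ 0.01087839 -0.00467572 -0.00499722] [ 3.04159710e+01  2.83096510e+01 -1.81927620e+01  9.18084950e-04
 -4.35059804e+01  4.91390508e+01] -100.44431189921694 [0.56227056 0.14478623 0.04550117]
```

Call:
creep_tool --steps '{"segments":[[0, 0, 0, 0, 0, 0, 0], [0, 0, 0, 0, 0, 0, 0], [0, 0, 0, 0, 0, 0, 0], [0, 0, 0, 0, 0, 0, 0]]}'

```text
time_s: 3.4
tcp_pos: [0.5625, 0.1455, 0.0455]
ee_rot: [[0.983, -0.181, 0.001], [-0.181, -0.983, 0.001], [0.0, -0.001, -1.0]]
wrist_force: [-0.8, 4.5, -1.9]
gripper_width: 0.273
gripper_force: 30.0
```

```bash
python3 -c "
from station import r
import numpy as np
s=r.sense();R=np.array(s['ee_rot']);print(s['moment'],np.degrees(np.arctan2(R[1,1],R[0,1])))"
```

```text
[1.15944962 0.15829719 0.01482141] -100.42640644651023
```

```bash
python3 - <<'E'
from h import *
from station import r
c=r.capture('side')
T=np.linalg.inv(c['world_from_camera']);p=T[:3]@np.array([.562,.1455,.06,1]);u=c['K'][0,0]*p[0]/-p[2]+c['K'][0,2];v=c['K'][1,1]*-p[1]/-p[2]+c['K'][1,2];print(u,v)
u0=int(np.clip(u-60,0,440));v0=int(np.clip(v-50,0,330));crop(c,u0,v0,120,90,6,'pics/d1.png')
E
```

```text
271.3317067682356 170.08847612481225
```

View pics/d1.png

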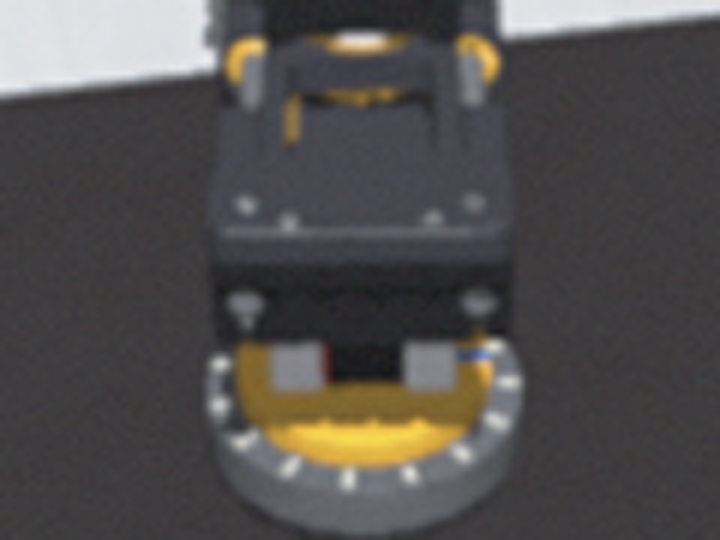

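The pads sit in the recess between the jaws (at about (365,365) in the crop), gripping the stone's flanks flat: a sound hold. Now the turn.

Scaled: 48 degrees / 60 = 0.8.

Call:
creep_tool --steps '{"segments":[[0, 0, 0, 0, 0, 0, 0.1], [0, 0, 0, 0, 0, 0, 0.2], [0, 0, 0, 0, 0, 0, 0.3], [0, 0, 0, 0, 0, 0, 0.4], [0, 0, 0, 0, 0, 0, 0.5], [0, 0, 0, 0, 0, 0, 0.6], [0, 0, 0, 0, 0, 0, 0.7], [0, 0, 0, 0, 0, 0, 0.8]]}'

```text
time_s: 4.25
tcp_pos: [0.5621, 0.145, 0.0455]
ee_rot: [[0.52, -0.854, -0.0], [-0.854, -0.52, 0.0], [-0.0, 0.0, -1.0]]
wrist_force: [-0.6, 3.7, 0.0]
gripper_width: 0.276
gripper_force: 30.0
```

Call:
creep_tool --steps '{"segments":[[0, 0, 0, 0, 0, 0, 0.1], [0, 0, 0, 0, 0, 0, 0.2], [0, 0, 0, 0, 0, 0, 0.3], [0, 0, 0, 0, 0, 0, 0.4], [0, 0, 0, 0, 0, 0, 0.4], [0, 0, 0, 0, 0, 0, 0.4], [0, 0, 0, 0, 0, 0, 0.4]]}'

```text
time_s: 4.95
tcp_pos: [0.5619, 0.1449, 0.0455]
ee_rot: [[0.133, -0.991, -0.001], [-0.991, -0.133, -0.0], [-0.0, 0.001, -1.0]]
wrist_force: [-3.1, 3.5, 1.0]
gripper_width: 0.27
gripper_force: 30.0
```

```bash
python3 - <<'E'
from h import *
from station import r
s=r.sense();R=np.array(s['ee_rot']);print(s['moment'],np.degrees(np.arctan2(R[1,1],R[0,1])))
c=r.capture('scene');crop(c,347,215,80,75,8,'pics/s3.png')
E
```

```text
[1.29368169 0.79098899 0.00983854] -172.356283047065
```

View pics/s3.png

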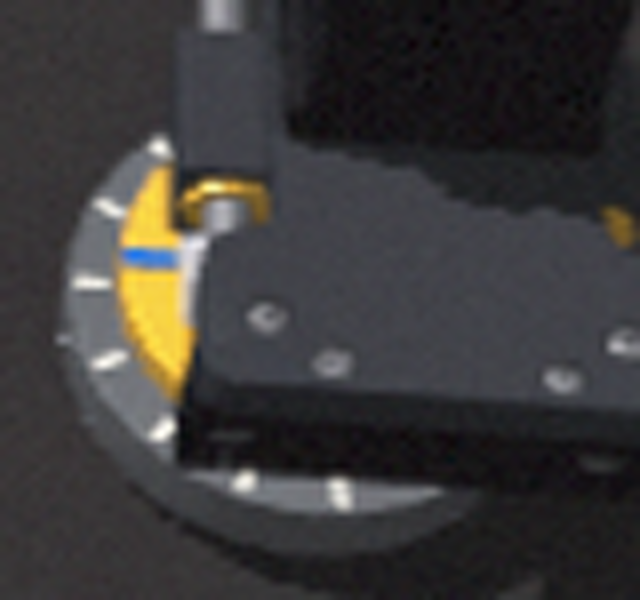

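The blue mark at (150,258) now points at the tick at (90,283), three ticks on from the start tick at (245,475). Release and retreat.

Call:
creep_tool --steps '{"segments":[[1, 0, 0, 0, 0, 0, 0], [1, 0, 0, 0, 0, 0, 0], [1, 0, 0, 0, 0, 0, 0], [1, 0, 0, 0, 0, 0, 0], [1, 0, 0, 0, 0, 0, 0], [1, 0, 0, 0, 0, 0, 0]]}'

```text
time_s: 5.6
tcp_pos: [0.5623, 0.1447, 0.0456]
ee_rot: [[0.132, -0.991, 0.0], [-0.991, -0.132, -0.0], [0.0, -0.0, -1.0]]
wrist_force: [-0.6, 0.5, -0.1]
gripper_width: 0.734
gripper_force: 0.0
```

Call:
creep_tool --steps '{"segments":[[1, 0, 0, -0.025, 0, 0, 0], [1, 0, 0, -0.0625, 0, 0, 0], [1, 0, 0, -0.1125, 0, 0, 0], [1, 0, 0, -0.1625, 0, 0, 0], [1, 0, 0, -0.2125, 0, 0, 0], [1, 0, 0, -0.25, 0, 0, 0], [1, 0, 0, -0.25, 0, 0, 0], [1, 0, 0, -0.25, 0, 0, 0]]}'

```text
time_s: 6.4
tcp_pos: [0.5621, 0.145, 0.246]
ee_rot: [[0.131, -0.991, 0.001], [-0.991, -0.131, 0.001], [-0.001, -0.001, -1.0]]
wrist_force: [-0.6, 0.2, -0.3]
gripper_width: 1.0
gripper_force: 0.0
```

```bash
python3 - <<'E'
from h import *
from station import r
c=r.capture('wrist');crop(c,150,100,270,180,2.9,'pics/w2.png')
E
```

```text
(no output)
```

View pics/w2.png

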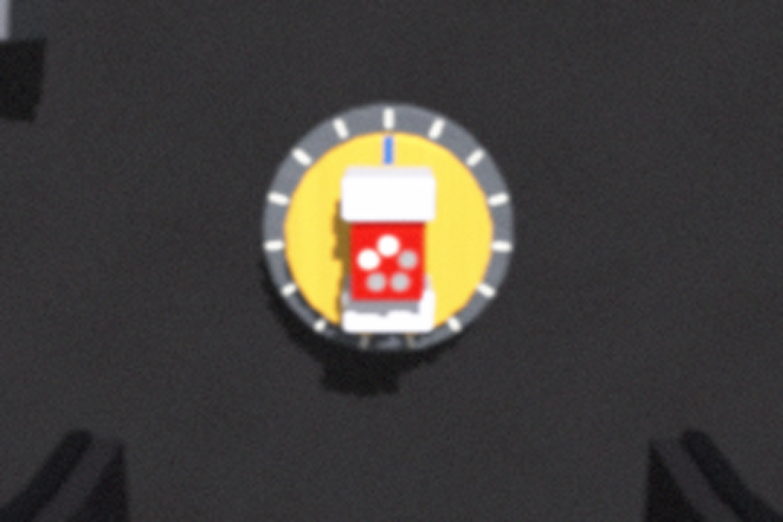

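The mark at (388,150) lines up exactly with the tick at (388,118), and the vise rests in its stop. Handing in.

```bash
python3 -c "
from station import r
print(r.finish_job())"
```

```text
the job is handed in; nothing more can be done
None
```

The red stone's vise is turned three clicks clockwise and rests released in that click stop, with its blue mark lined up on the third tick; the green stone's vise was not touched, and the job is handed in.

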